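Close the crucible desiccator without letting its lid drop

ROBOT

A 6-joint arm with a two-finger parallel gripper is mounted at the origin on a cart in front of the work surface, level with it; the furniture and walls round the work are solid. World frame = base frame: x ahead of the robot, y to its left, z up, the work surface at z = 0. Lengths are in m, angles in rad, forces in N, time in s.
With the tool pointing down it reaches from about 0.35 to 0.85 m from the base axis. Payload 8.1 kg.
Tool frame: the origin (TCP) lies midway between the tips of the shut fingers; the grasp point (between the pads) lies 19 mm behind it (robot.grip_point_offset is the distance from the TCP to the grasp point, in m); z points along the fingers, y is the line along which they close (so a half turn about z gives the same grasp; the last joint's range is limited). The gripper opens to 93 mm and grips with 3 to 60 N. Pads are 15 mm wide; open, the fingers measure 128 mm over their backs; the gripper's body (75 mm by 188 mm) begins 65 mm behind the grasp point.
Start: joints at [1.087, 0.13, 1.488, -0, 1.523, -0.085], TCP at [0.233, 0.553, 0.219] pointing down, gripper open.
Joint ranges: [-2.96, 2.96], [-0.89, 2.26], [0.02, 2.5], [-1.34, 4.48], [0, 2.73], [-2.66, 2.66]. Speed limits (rad/s): [2.39, 2.39, 2.79, 3.14, 3.14, 3.14].

INTERFACE

Orientations are given as a rotation vector (axis times angle).
In Python, from plant import robot, read_camera, job gives the robot as it stands.
- The arm moves only by the shell command python3 -m inch 'ROWS' [FORCE]. ROWS is JSON, one flat list of numbers, 5 for each row, row after row: the shift along the world's x, y, z in mm, then the turn about the world's z in degrees, then the opening in per cent of the stroke, from 0 (shut) to 100 (fully open). In form: [dx, dy, dz, yaw, hand, dx, dy, dz, yaw, hand, ...]. A call has 1 to 10 rows; each row is the pose to reach, as a shift and turn from the pose commanded when the call began; what a row does not reach only later rows make up. A row lasts 1/12 s, in which the tool goes at most 41.7 mm and 7.16 degrees, less where a joint would pass 70% of its speed; a pose out of reach is approached as far as the arm can. A call with a gripper value outside its range is refused whole. The fingers move at their own pace and stop on an object; FORCE is the grip in N (left out, the last holds). Time passes only in rows, so rows that repeat a pose let the fingers close. It gives the time, the measured TCP pose, the force, the opening and the grip force at its end, in the units of the state.
- robot.read_state(): the state, without advancing time (a new reading comes with each control period).
- read_camera(name): name is "side" or "top" or "wrist"; returns a dict with "image" (480x640x3 uint8, blue, green, red), "K" (3x3 intrinsics, pixels), "extrinsics" (4x4, takes a point from world to camera coordinates); the wrist camera has in their place "mount" (4x4, takes a point from camera to tool coordinates, whose origin is the TCP and whose axes are the flange's). Camera axes: x right, y down, z forward; pixel columns grow to the right and rows downward; lengths in m; the calibration is good to about 2 mm. The wrist camera is an equidistant fisheye: a pixel r from the principal point sees the ray r / f radians off the axis. A picture is of the moment at which its call begins: read the wrist's pose just before it. There is no depth.
- job.close_job(): hands the job in; it is judged then, once.
The state is a dict: "t": time; "q": joint angles; "dq": joint speeds; "joint_torque": joint torques, N m; "tool_pos": TCP position; "orientation": TCP orientation; "force": force on the tool from outside, world axes, zero at the start; "wrist_torque": the same for the moment, N m; "opening": finger opening in m; "gripper_force": force on a finger pad.
Only numpy, scipy, OpenCV 4.12 (cv2) and the standard library are available. Lean on these libraries where they do the work, as an engineer would, in place of code of your own. Each camera call takes 0.05 s, during which the arm holds its last target. There are 200 camera calls.

TASK

Close the small desiccator chest so that no ash is puffed out of the open crucible: tip its standing lid forward off balance, catch the falling lid with a finger part-way down, and lower it gently on that finger until it rests fully shut. Then push the slide bolt on the chest's front all the way home over the lid's lip with a fingertip. Only touch and push: do not pinch or lift anything, and leave the crucibles and everything else standing as they are.

Things in the scene. Friction and masses are not known exactly. Their poses are not given: they have to be found in the camera images.
- chest: the chest: white plastic box, fixed to the worktop, 130 mm from front to hinge side, 150 mm along the hinge, walls 7 mm, rim 80 mm (seal 82 mm) above the worktop; origin in the middle of its underside, x points from front to hinge side (the front faces -x, towards the robot's right), y along the hinge and roughly towards the robot, z up. The hinge is on its +x rim; a slide bolt sits on its front at the corner of +y
- lid (a joint): hinge of the lid, rad: 0 shut flat on the rim, 1.57 upright, 1.85 leaning back against its stop; it starts standing by itself, 1.5 to 1.7. A stiff hinge (0.04 N m friction, slight damping): the lid stands by itself within some 0.13 to 0.28 rad of upright (more if it is light; it weighs 0.2 to 0.4 kg) and falls when tipped farther forward. A solid frame with a clear window, 8 mm thick; it reaches 138 mm from the hinge axis and is 154 mm wide, plus the lip
- lid_hinge (a point): middle of the lid's hinge axis, on the chest's +x rim, 86 mm above the worktop; 69 mm from the chest's origin along its x. The axis runs along the chest's y
- lid_lip (a point): middle of the end edge of the lid's lip, moving with the lid, 166 mm from the hinge axis in the lid's mid-plane. The lip is a flat tab 44 mm wide and 6 mm thick in the middle of the lid's front edge, jutting 28 mm past it; when the lid is shut it stands 32 mm out from the chest's front wall with its underside 83 mm above the worktop and nothing under it, so a finger can support it there and be drawn out afterwards
- bolt (a joint): travel of the slide bolt, m: 0 to 0.003 drawn back at the start, 0.022 fully home, its 8 mm rod lying 2.5 mm above the shut lip. It slides along the chest's -y (away from the robot, towards the lip); about 1 N of friction; it stays where it is left. Shot early it stops the lip
- bolt_knob (a point): middle of the top of the bolt's upright knob, moving with the bolt: 12 mm across, 18 mm high, top 123.5 mm above the worktop; with the bolt drawn back it is 83 mm in front of the chest's origin (-x) and 70 mm along +y. Under the knob is a stem 7 mm across and the rod, whose top is 99.5 mm above the worktop; the bolt's 14 mm long guide ahead of it, beside the lip, ends 103.5 mm above the worktop
- open_crucible: porcelain crucible without lid, 44 mm wide, 36 mm high, standing inside the chest on its plate, 14 mm above the worktop; origin under its foot, z up
- lidded_crucible: porcelain crucible with knobbed lid, 45 mm wide, 47 mm high, beside it inside the chest; origin under its foot, z up
- moisture_tin_c (a point): small round lidded aluminium tin, 58 mm wide, 34 mm high, in front of the chest; the point is its centre, half-way up
- sample_vial_c (a point): screw-capped glass vial, 26 mm wide, 59 mm high; the point is its centre, half-way up
- reagent_bottle_c (a point): round bottle with ribbed cap, 54 mm wide, 105 mm high, behind the chest's hinge side; the point is its centre, half-way up
- tongs_c (a point): crucible tongs lying flat on the right-hand worktop, 237 mm long, 10 mm high; the point is their middle
- spare_crucible_c (a point): lidded crucible standing on the worktop to the right, 45 mm wide, 47 mm high; the point is its centre
- spare_tin_c (a point): second lidded tin of the same make, 58 mm wide, 34 mm high, farther to the right; the point is its centre
Things that resemble listed ones, but are neither listed nor needed, are in the scene too. What is shaped like the lidded_crucible but turquoise is not meant.

How it is judged:
By the outcome, as a careful person would: the job done as asked, in the order asked, and still so for the second after the job is handed in, with the robot touching nothing.
It also fails if it takes over 61 s, if anything falls off the work surface, if the arm or the gripper's body presses on something with over 40 N, if the wrist force passes 120 N, or if a joint passes its speed limit or range.

## Working session

There is one attempt and no reset: what is moved stays moved. The work goes in short steps, Python scripts to look and compute and a shell command to move; the robot and the scene stay as the last step left them, time stands still between calls to the robot, and variables do not carry over. Pictures are saved under pics/ and viewed, at most 10 in all, crops included, and the job is handed in when it is done.

```bash
mkdir -p pics; ls; cat > h.py <<'E'
import numpy as np, cv2
from plant import robot, read_camera, job
def snap(n,f):
    c=read_camera(n); cv2.imwrite(f'pics/{f}.png',c['image']); 
    np.savez(f'pics/{f}.npz',**{k:v for k,v in c.items() if k!='image'})
    return c
def ray(c,u,v):
    K=np.array(c['K']);E=np.array(c['extrinsics']);R=E[:3,:3];t=E[:3,3]
    d=R.T@np.linalg.solve(K,[u,v,1.]); return -R.T@t,d
def onz(c,u,v,z):
    o,d=ray(c,u,v); return o+d*(z-o[2])/d[2]
def proj(c,p):
    K=np.array(c['K']);E=np.array(c['extrinsics']);q=K@(E[:3,:3]@np.array(p)+E[:3,3]); return q[:2]/q[2]
E
python3 - <<'E'
from h import *
s=robot.read_state();print(s['t'],s['tool_pos'],s['orientation'],s['opening'])
for n in('side','top'):
    c=snap(n,n+'0');o,_=ray(c,0,0);print(n,o,ray(c,320,240)[1],c['K'])
E
```

```text
pics
0.0 [0.23271195 0.5524168  0.21760541] [-6.22214811e-01 -3.07886570e+00  2.77688766e-03] 0.09267511804333857
side [ 0.28587894 -1.07580197  1.19622788] [ 0.12089804  0.73921618 -0.66263083] [[529.41320621   0.         315.50197891]
 [  0.         529.41320621 235.75387647]
 [  0.           0.           1.        ]]
top [0.26733979 0.14859701 1.69243125] [ 0.12266199 -0.00956015 -0.99268322] [[557.95133422   0.         307.84102676]
 [  0.         557.95133422 234.93411075]
 [  0.           0.           1.        ]]
```

View pics/top0.png

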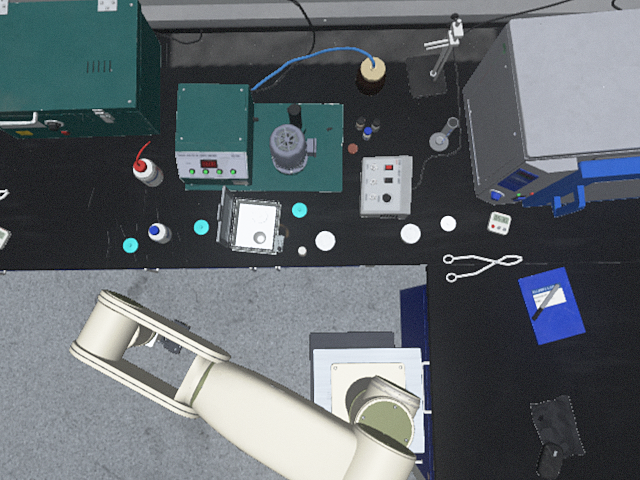

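View pics/side0.png

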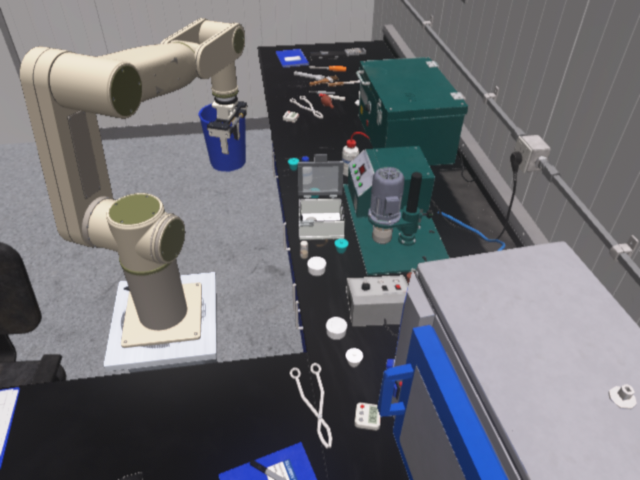

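The top view shows the chest at about (253,225), hinge at the left (x≈225), bolt at about (282,241), a vial at (302,251) and a tin at (325,240). The reagent bottle is at (160,233). The side view shows the chest at about (321,205) with the lid upright behind it.

```bash
python3 - <<'E'
from h import *
t=cv2.imread('pics/top0.png')[175:270,205:345];s=cv2.imread('pics/side0.png')[145:285,275:365]
a=cv2.resize(t,None,fx=5.7,fy=5.7,interpolation=2)
cv2.imwrite('pics/c1.png',a[:,:798])
cv2.imwrite('pics/c2.png',cv2.resize(s,None,fx=4.2,fy=4.2,interpolation=2))
E
```

```text
(no output)
```

View pics/c1.png

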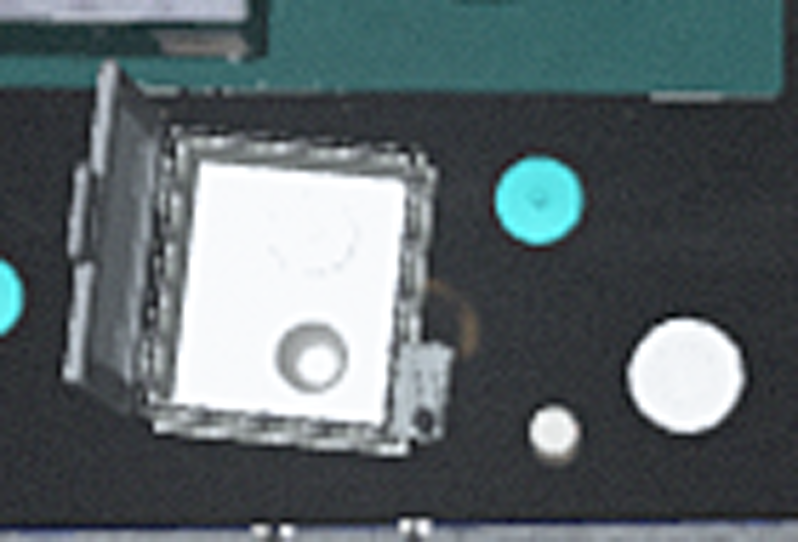

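View pics/c2.png

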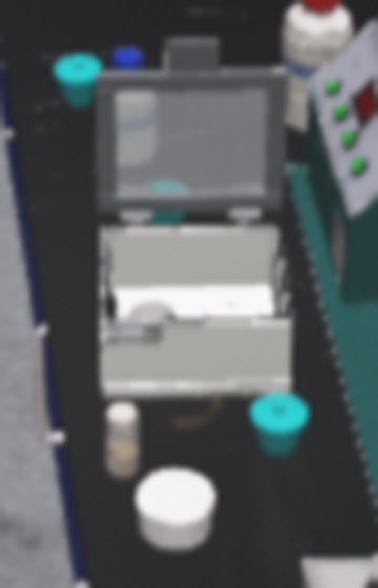

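The crops show the rim corners (c1) at about (170,128), (437,157), (408,453) and (150,425), the knob at (424,420), the vial at (553,432) and the lip edge around (78,165–262). In c2 the lip top runs from (167,38) to (218,40). Lookalikes of the lidded crucible are the turquoise ones at (538,200) and at the left edge. They are not the target, and I only touch the chest.

```bash
python3 - <<'E'
from h import *
c=np.load('pics/top0.npz');cs=np.load('pics/side0.npz')
P=lambda u,v,z:onz(c,205+u/5.7,175+v/5.7,z)
r=[P(*a,.082) for a in((170,128),(437,157),(408,453),(150,425))]
for p in r:print(p.round(4))
o=np.mean(r,0); ex=(r[0]+r[3]-r[1]-r[2]);ex/=np.linalg.norm(ex); ey=(r[2]+r[3]-r[0]-r[1]);ey/=np.linalg.norm(ey)
print(o,'ex',ex,'ey',ey)
k=P(424,420,.1235);print('knob',k, 'local',(k-o)@ex,(k-o)@ey)
print('bottom ctr from side front-bottom corners',*[onz(cs,275+u/4.2,145+v/4.2,0).round(4) for u,v in((103,393),(289,390))])
print('rim front side',*[onz(cs,275+u/4.2,145+v/4.2,.08).round(4) for u,v in((103,335),(292,320))])
# lip: top view + side rays
def tri(a,b):
    (o1,d1),(o2,d2)=a,b
    A=np.stack([d1,-d2],1);x=np.linalg.lstsq(A,o2-o1,rcond=None)[0];p,q=o1+d1*x[0],o2+d2*x[1];return (p+q)/2,np.linalg.norm(p-q)
l,e=tri(ray(c,205+80/5.7,175+213/5.7),ray(cs,275+193/4.2,145+39/4.2));print('lip',l,e,'local',(l-o)@ex,(l-o)@ey)
for n,u,v,z in(('vial',553,430,.059),('tin',686,376,.034),('teal',538,200,.04)):print(n,P(u,v,z).round(4))
E
```

```text
[0.5962 0.3817 0.082 ]
[0.5788 0.2438 0.082 ]
[0.4259 0.2597 0.082 ]
[0.4422 0.3913 0.082 ]
[0.51079256 0.31913442 0.082     ] ex [0.12400856 0.99228115 0.        ] ey [-0.99658495  0.08257382  0.        ]
knob [0.43816521 0.24877522 0.1235    ] local -0.07882251840433106 0.06656949528209664
bottom ctr from side front-bottom corners [0.4359 0.2757 0.    ] [0.5866 0.2583 0.    ]
rim front side [0.4343 0.2535 0.08  ] [0.5844 0.2512 0.08  ]
lip [0.52411881 0.39838235 0.25216867] 0.003554687519655259 local 0.0802887963148509 -0.0067369369604587444
vial [0.439  0.1863 0.059 ]
tin [0.4691 0.1167 0.034 ]
teal [0.563  0.1932 0.04  ]
```

```bash
python3 - <<'E'
from h import *
c=np.load('pics/top0.npz');cs=np.load('pics/side0.npz')
def tri(a,b):
    (o1,d1),(o2,d2)=a,b
    A=np.stack([d1,-d2],1);x=np.linalg.lstsq(A,o2-o1,rcond=None)[0];p,q=o1+d1*x[0],o2+d2*x[1];return (p+q)/2,np.linalg.norm(p-q)
print('motor top',tri(ray(c,287,133),ray(cs,387,175)))
print('box front top corner',tri(ray(c,248,155),ray(cs,371,150)))
E
python3 -m inch '[0,0,40,7,65, 0,0,82,14,65, 36,-20,82,17,65, 72,-41,82,17,65, 108,-62,82,17,65, 144,-82,82,17,65, 180,-103,82,17,65, 216,-123,82,17,65, 252,-144,82,17,65, 287,-164,82,17,65]'
python3 -m inch '[0,0,0,0,65,0,0,0,0,65]'
python3 - <<'E'
from h import *
s=robot.read_state();print(s['t'],s['tool_pos'],s['orientation'],s['opening'],s['force'])
c=snap('wrist','w1');print(c['K'],c['mount'])
E
```

```text
motor top (array([0.71323519, 0.21777555, 0.27927683]), np.float64(0.02382731829200432))
box front top corner (array([0.66618019, 0.31552793, 0.30638126]), np.float64(0.011016393408357033))
t: 0.93
tool_pos: [0.5215, 0.3873, 0.3001]
orientation: [-0.16, -3.137, 0.001]
force: [0.5, -0.3, -0.3]
opening: 0.0604
gripper_force: 0.0
t: 1.1
tool_pos: [0.5216, 0.387, 0.2993]
orientation: [-0.166, -3.136, 0.002]
force: [0.2, 0.9, -0.3]
opening: 0.0606
gripper_force: 0.0
1.1 [0.52158041 0.38695782 0.29926644] [-1.66289834e-01 -3.13554557e+00  1.94521302e-03] 0.060622046715299395 [ 0.2286911   0.93621597 -0.34840137]
[[371.64829954   0.         314.85096324]
 [  0.         371.64829954 235.00044391]
 [  0.           0.           1.        ]] [[ 2.98487106e-04 -9.64140194e-01 -2.65393288e-01  7.44422870e-02]
 [ 9.99999921e-01  2.17956912e-04  3.32887332e-04 -1.61719684e-04]
 [-2.63105755e-04 -2.65393367e-01  9.64140183e-01 -1.64033618e-01]
 [ 0.00000000e+00  0.00000000e+00  0.00000000e+00  1.00000000e+00]]
```

View pics/w1.png

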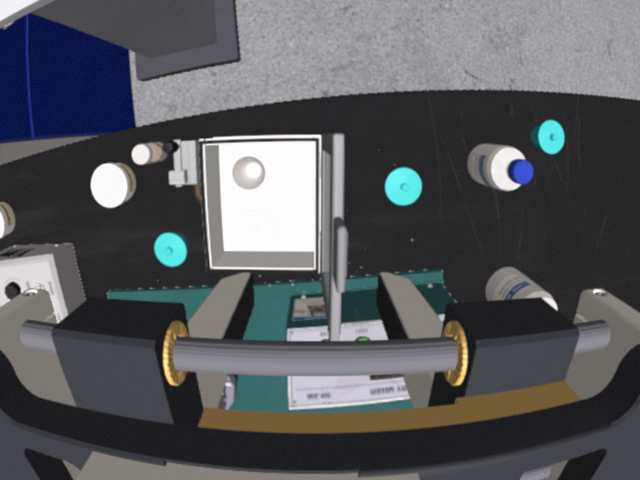

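The wrist view shows the lid edge-on between the two open fingers (tips about (250,275) and (382,275)). The lip is at about (341,228)–(341,290), the rim corners at about (203,138), (322,134), (320,271) and (208,270), and the knob at about (167,146).

```bash
cat >> h.py <<'E'
from scipy.spatial.transform import Rotation as Ro
def wpt(f,pos,rv,u,v,z):
    m=np.load(f'pics/{f}.npz');K=m['K'];M=m['mount'];R=Ro.from_rotvec(rv).as_matrix()
    x,y=(u-K[0,2])/K[0,0],(v-K[1,2])/K[1,1];r=np.hypot(x,y)
    d=np.array([x/r*np.sin(r),y/r*np.sin(r),np.cos(r)]);o=pos+R@M[:3,3];d=R@M[:3,:3]@d
    return o+d*(z-o[2])/d[2]
E
python3 - <<'E'
from h import *
im=cv2.imread('pics/w1.png');cv2.imwrite('pics/c3.png',cv2.resize(im[120:300,130:410],None,fx=2.85,fy=2.85,interpolation=2))
p=np.array([.52158,.38696,.29927]);rv=[-.16629,-3.13555,.00195]
for n,u,v,z in(('lipN',343,228,.251),('lipF',341,290,.251),('r-fn',203,138,.082),('r-bn',322,134,.082),('r-bf',320,271,.082),('r-ff',208,270,.082),('knob',167,146,.1235)):
    print(n,wpt('w1',p,rv,u,v,z).round(4))
print(Ro.from_rotvec(rv).as_matrix().round(3))
E
```

```text
lipN [0.5031 0.4055 0.251 ]
lipF [0.5426 0.401  0.251 ]
r-fn [0.4347 0.2782 0.082 ]
r-bn [0.4467 0.4019 0.082 ]
r-bf [0.5928 0.3848 0.082 ]
r-ff [0.5796 0.2593 0.082 ]
knob [0.4377 0.2535 0.1235]
[[-0.994  0.106 -0.002]
 [ 0.106  0.994 -0.001]
 [ 0.002 -0.001 -1.   ]]
```

View pics/c3.png

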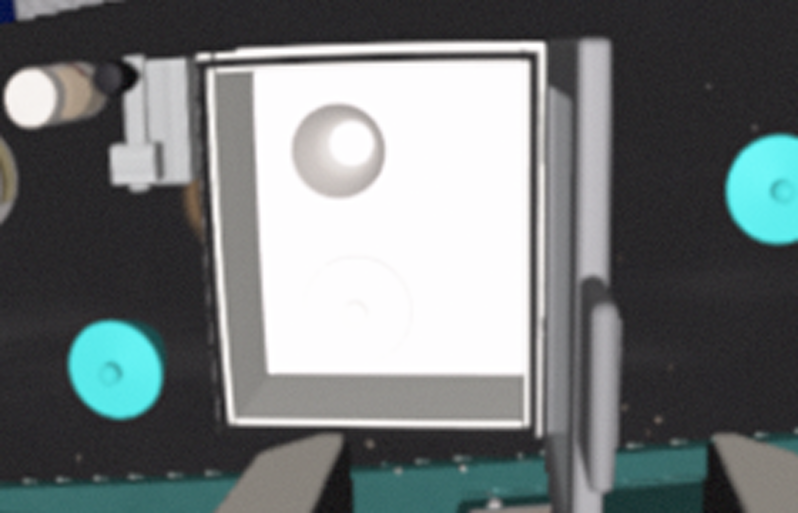

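Chest origin is now about (0.514,0.326) and the hinge about (0.521,0.395). Straddling the lip by going straight down.

```bash
python3 -m inch '[0,6,0,0,65, 0,6,-30,0,65, 0,6,-60,0,65, 0,6,-90,0,65, 0,6,-90,0,65]'
python3 -m inch '[-1,-6,0,0,65,-2,-12,0,0,65,-2,-12,0,0,65]'
python3 - <<'E'
from h import *
snap('wrist','w2')
E
```

```text
t: 1.57
tool_pos: [0.5153, 0.3946, 0.203]
orientation: [-0.156, -3.129, 0.01]
force: [-0.8, 0.7, -1.6]
opening: 0.0604
gripper_force: 0.0
t: 1.82
tool_pos: [0.5188, 0.3831, 0.2141]
orientation: [0.16, 3.134, 0.003]
force: [-0.5, 0.1, 0.4]
opening: 0.06
gripper_force: 0.0
```

View pics/w2.png

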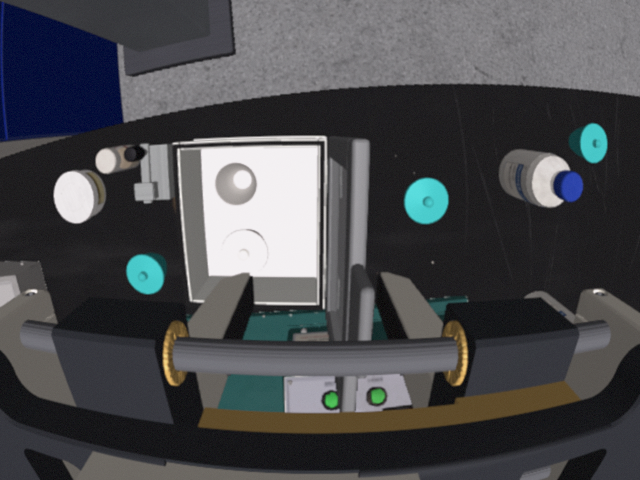

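The lip at about (360,300) sits between the fingers, close to the rear finger (380,280). Pushing slowly.

```bash
python3 -m inch '[0,-3,0,0,65,-1,-6,0,0,65,-1,-9,0,0,65,-1,-12,0,0,65,-2,-15,0,0,65,-2,-18,0,0,65,-2,-18,0,0,65]'
python3 - <<'E'
from h import *
c=snap('wrist','w3');s=robot.read_state();print(s['t'],s['tool_pos'],s['force'])
a,b=cv2.imread('pics/w2.png'),cv2.imread('pics/w3.png')
cv2.imwrite('pics/c4.png',cv2.resize(b[100:330,130:430],None,fx=2,fy=2))
E
```

```text
t: 2.45
tool_pos: [0.516, 0.3642, 0.2106]
orientation: [-0.161, -3.137, 0.001]
force: [0.2, 0.8, -0.4]
opening: 0.0604
gripper_force: 0.0
2.5 [0.5159586  0.36450518 0.21054622] [ 0.05805502  0.06145991 -0.09590124]
```

View pics/c4.png

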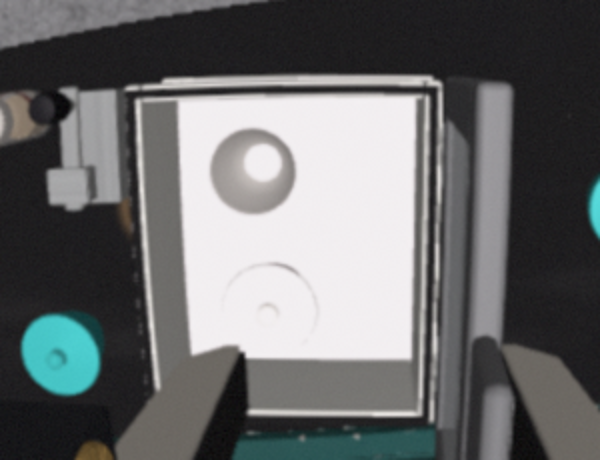

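The rear finger now touches the back of the lid. In the crop the lid's edge is at x≈495 and the finger at x≈503. Pushing on.

```bash
cat > prof.py <<'E'
import sys
from h import *
f=sys.argv[1]
if len(sys.argv)<3: c=snap('wrist',f)
g=cv2.blur(cv2.cvtColor(cv2.imread(f'pics/{f}.png'),6),(3,9))
for r in(150,180): print(r,' '.join(str(x) for x in g[r,140:420:7]))
s=robot.read_state();print(s['t'],s['tool_pos'].round(4),s['force'].round(2))
E
python3 prof.py w3 1
python3 -m inch '[0,-4,0,0,65,-1,-8,0,0,65,-1,-12,0,0,65,-2,-16,0,0,65,-2,-16,0,0,65,-2,-16,0,0,65]'; python3 prof.py w4
```

```text
150 113 50 40 30 126 161 165 82 53 109 109 118 185 190 194 200 205 209 204 208 211 213 215 215 216 217 212 210 202 148 158 43 44 137 154 102 29 30 30 29
180 29 29 32 118 148 141 161 113 36 111 109 108 239 240 151 161 212 240 240 143 240 239 240 240 240 240 239 239 220 164 140 104 68 144 153 75 29 29 29 29
2.5 [0.516  0.3645 0.2105] [ 0.06  0.06 -0.1 ]
t: 3.0
tool_pos: [0.514, 0.3486, 0.2107]
orientation: [0.161, 3.137, 0.0]
force: [-0.1, -0.3, 0.1]
opening: 0.0608
gripper_force: 0.0
150 159 115 116 93 40 37 44 157 158 164 81 138 113 117 188 193 192 198 201 204 207 204 207 209 206 206 205 204 202 199 196 113 132 152 105 28 29 29 29 29
180 29 28 29 29 29 45 161 136 152 162 79 164 109 107 240 239 210 155 185 239 240 174 183 240 240 239 239 239 239 239 240 95 137 152 110 30 29 29 29 29
3.05 [0.514  0.3488 0.2107] [-0.28 -0.03  0.75]
```

```bash
python3 -m inch '[0,-4,0,0,65,-1,-8,0,0,65,-1,-8,0,0,65,-1,-8,0,0,65]'; python3 prof.py w5
```

```text
t: 3.38
tool_pos: [0.513, 0.3407, 0.2107]
orientation: [-0.161, -3.137, 0.0]
force: [-0.3, -0.0, -0.4]
opening: 0.0602
gripper_force: 0.0
150 181 180 120 126 100 39 52 16 139 170 175 92 60 120 122 193 199 197 201 204 206 208 207 209 210 207 207 205 203 202 200 130 155 119 79 79 41 31 31 31
180 31 31 31 32 31 32 40 155 154 148 171 117 48 115 114 245 245 244 161 186 246 246 215 144 245 245 246 245 245 245 246 135 156 103 134 153 85 32 31 31
3.4333 [0.513  0.3408 0.2107] [ 0.91  0.13 -0.31]
```

```bash
python3 -m inch '[-1,-5,0,0,65,-1,-5,0,0,65,-1,-5,0,0,65,-1,-5,0,0,65]'; python3 prof.py w6
```

```text
t: 3.77
tool_pos: [0.512, 0.3359, 0.2107]
orientation: [0.16, 3.137, 0.0]
force: [0.1, 0.5, -0.7]
opening: 0.0605
gripper_force: 0.0
150 142 204 175 149 128 95 44 60 30 172 192 197 100 128 134 137 191 196 200 203 205 206 208 208 203 204 204 203 145 164 141 105 102 101 101 101 106 37 37 37
180 37 37 37 36 37 37 37 48 193 165 177 196 109 122 132 132 252 252 241 186 226 252 252 189 198 252 252 252 149 164 133 144 220 173 189 183 185 55 37 37
3.8167 [0.512  0.336  0.2107] [ 0.08 -0.21  0.14]
```

```bash
python3 -m inch '[0,0,0,0,65,0,0,0,0,65,0,0,0,0,65,0,0,0,0,65]'; python3 prof.py w7
```

```text
t: 4.15
tool_pos: [0.5119, 0.3359, 0.2106]
orientation: [-0.16, -3.137, 0.0]
force: [-0.1, -1.2, 0.4]
opening: 0.0602
gripper_force: 0.2
150 142 204 175 147 129 95 44 60 30 172 192 198 101 129 126 130 192 197 201 203 205 147 169 122 118 128 121 121 121 121 121 121 121 121 121 124 117 37 37 37
180 37 37 38 37 37 37 37 48 193 166 178 196 109 123 132 133 252 252 242 187 226 146 168 121 118 238 238 237 237 238 238 238 237 201 208 185 179 40 37 37
4.2 [0.5119 0.3359 0.2106] [-0.37 -0.32  0.41]
```

```bash
python3 -m inch '[0,0,0,0,65,0,0,0,0,65]'; python3 prof.py w8|cut -c1-170; python3 -c "
import cv2;b=cv2.imread('pics/w8.png');cv2.imwrite('pics/c5.png',cv2.resize(b[100:340,90:440],None,fx=2,fy=2))"
```

```text
t: 4.37
tool_pos: [0.512, 0.3359, 0.2106]
orientation: [-0.16, -3.137, 0.0]
force: [-1.7, -0.7, 0.6]
opening: 0.0601
gripper_force: 0.2
150 142 204 175 147 129 95 45 60 30 172 192 198 103 129 130 130 193 197 201 203 205 146 169 121 118 127 121 121 121 121 121 121 121 121 121 124 117 37 38 37
180 37 37 37 37 38 37 37 47 194 165 178 196 109 122 132 133 252 252 241 187 226 146 168 121 118 238 238 237 238 237 237 238 237 201 207 185 179 40 38 37
4.4167 [0.512  0.3359 0.2106] [ 0.2  -2.02 -0.42]
```

View pics/c5.png

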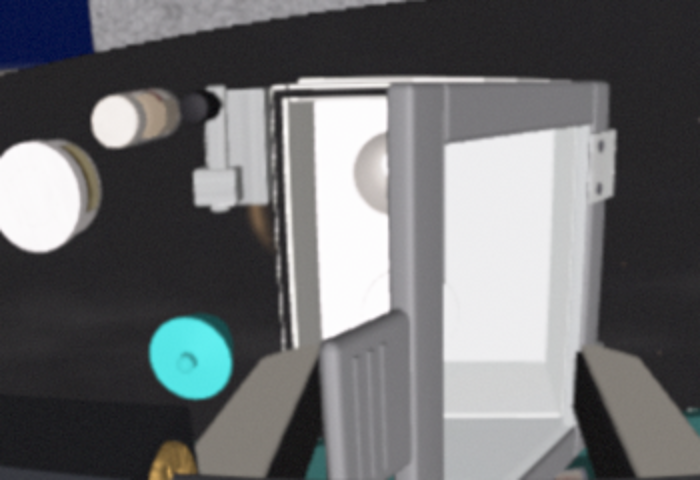

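The crop shows the lid caught part-way: the lip's end leans on the front finger's face at (325,345), at about 1.0 rad. The other finger is at (580,360) above the lid. Next I swing the hand about the supporting finger so the idle finger goes clear of the lid to the far side.

```bash
python3 -m inch '[5,-1,0,-7,65, 9,-2,0,-14,65, 13,-4,0,-21,65, 17,-6,0,-28,65, 21,-9,0,-35,65, 24,-12,0,-42,65, 27,-16,0,-49,65, 30,-20,0,-56,65, 31,-24,0,-63,65, 33,-29,0,-70,65]'
python3 -m inch '[1,-4,0,-7,65, 1,-9,0,-14,65, 1,-13,0,-20,65, 1,-13,0,-20,65]'
python3 - <<'E'
from h import *
snap('wrist','w9');snap('side','side9');s=robot.read_state();print(s['t'],s['tool_pos'],s['force'],Ro.from_rotvec(s['orientation']).as_matrix()[:,1])
b=cv2.imread('pics/side9.png')[120:260,250:390]
a=cv2.resize(b,(560,560),interpolation=2);w=cv2.imread('pics/w9.png')
cv2.imwrite('pics/c6.png',np.hstack([cv2.resize(b,(400,400),interpolation=2),cv2.resize(w[:,100:540],(367,400))]))
E
```

```text
t: 5.25
tool_pos: [0.5449, 0.3069, 0.2106]
orientation: [-1.938, -2.472, 0.0]
force: [-0.3, -0.2, -0.5]
opening: 0.0603
gripper_force: 0.1
t: 5.58
tool_pos: [0.5461, 0.2933, 0.2106]
orientation: [2.338, 2.099, -0.0]
force: [-0.3, -0.3, -1.0]
opening: 0.0606
gripper_force: 0.2
5.6833 [0.54610269 0.29386849 0.21071749] [ 0.79845604 -1.32733788  0.93483548] [ 9.95137028e-01 -9.84998423e-02  2.77777280e-04]
```

View pics/c6.png

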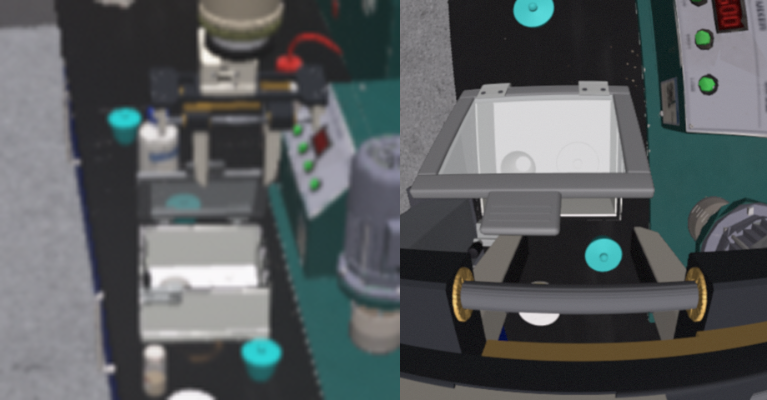

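The right panel shows the lip end (483–562, 236) resting on the finger at (505,245), with the idle finger out at (650,250), clear of the lid. Lowering along the arc.

```bash
cat > lip.py <<'E'
import sys
from h import *
ex=np.array([.104,.9946,0]);ey=np.array([-.9946,.104,0]);H=np.array([.521,.3946,.086])
f=sys.argv[1]
if len(sys.argv)<3: snap('wrist',f)
s=robot.read_state();p,rv=s['tool_pos'],s['orientation']
m=np.load(f'pics/{f}.npz');K=m['K'];M=m['mount'];R=Ro.from_rotvec(rv).as_matrix()
def wproj(P):
    c=M[:3,:3].T@(R.T@(P-p)-M[:3,3]);a=np.arctan2(np.hypot(*c[:2]),c[2]);d=c[:2]/np.hypot(*c[:2]);return K[:2,2]+K[0,0]*a*d
g=cv2.cvtColor(cv2.imread(f'pics/{f}.png'),6).astype(float)
# hinge-to-lip line on the lip, local y=-14: table theta -> pixel of lip end and frame front edge
for th in np.arange(0,1.2,.1):
    e=[wproj(H+y*ey-r*np.cos(th)*ex+np.array([0,0,r*np.sin(th)])) for r,y in((.166,-.012),(.138,-.05))]
    print(round(th,1),np.round(e,0).astype(int).tolist(),end=' ')
print()
for u in (int(sys.argv[3]) if len(sys.argv)>3 else 265,330): print(u,' '.join(f'{x:.0f}' for x in cv2.blur(g,(5,1))[150:330:5,u]))
print(s['t'],p.round(4),s['force'].round(2))
E
python3 lip.py w9 1
python3 -m inch '[0,-5.5,-4,0,65, 0,-11,-8,0,65, 0,-16,-12,0,65, -1,-21,-16,0,65, -1,-26,-21,0,65, -1,-30.5,-25,0,65, -1,-35,-30,0,65, -1,-39,-35,0,65, -1,-43,-41,0,65, -1,-47,-46,0,65]'
python3 lip.py w10
```

```text
0.0 [[288, 305], [333, 275]] 0.1 [[287, 313], [334, 280]] 0.2 [[285, 319], [335, 285]] 0.3 [[284, 325], [336, 288]] 0.4 [[282, 329], [337, 289]] 0.5 [[279, 330], [338, 288]] 0.6 [[277, 330], [340, 285]] 0.7 [[274, 326], [341, 279]] 0.8 [[271, 318], [343, 270]] 0.9 [[267, 306], [345, 258]] 1.0 [[264, 289], [347, 241]] 1.1 [[259, 264], [349, 220]] 
265 216 215 215 216 217 216 216 216 216 215 215 216 102 104 106 112 107 104 103 104 105 109 105 110 106 143 123 29 26 28 30 28 30 28 28 31
330 216 216 216 216 216 214 215 216 216 215 216 215 102 103 106 115 127 108 123 123 125 124 66 33 31 31 31 32 91 165 162 159 156 155 143 37
5.6833 [0.5461 0.2939 0.2107] [ 0.8  -1.33  0.93]
t: 6.52
tool_pos: [0.5447, 0.2463, 0.1639]
orientation: [-2.332, -2.105, 0.001]
force: [-0.1, -0.9, 0.3]
opening: 0.0607
gripper_force: 0.4
0.0 [[278, 273], [333, 234]] 0.1 [[275, 281], [334, 239]] 0.2 [[272, 287], [335, 242]] 0.3 [[269, 292], [336, 243]] 0.4 [[265, 294], [338, 241]] 0.5 [[260, 293], [340, 236]] 0.6 [[255, 289], [342, 228]] 0.7 [[249, 279], [344, 215]] 0.8 [[241, 262], [346, 197]] 0.9 [[232, 236], [349, 173]] 1.0 [[222, 199], [351, 142]] 1.1 [[213, 149], [354, 105]] 
265 227 227 227 226 227 227 227 227 206 118 118 118 119 121 123 118 119 120 120 112 120 119 120 121 121 120 123 43 25 27 25 25 25 26 23 103
330 226 226 226 225 227 227 226 227 202 117 118 120 120 121 121 67 27 27 28 28 28 26 66 158 156 153 149 147 145 144 135 31 32 31 33 33
6.5667 [0.5444 0.2455 0.1626] [ 0.29 -1.92 -0.69]
```

```bash
python3 -m inch '[0,-2,-5,0,65, 0,-5.5,-10,0,65, 0,-8,-15,0,65, 0,-11,-19,0,65, 0,-14,-25,0,65, 0,-17,-31,0,65, 0,-19,-37,0,65, 0,-21,-42,0,65, 0,-21,-42,0,65]'
python3 lip.py w11
```

```text
t: 7.32
tool_pos: [0.5444, 0.2254, 0.121]
orientation: [-2.332, -2.104, 0.002]
force: [1.0, -1.3, -0.9]
opening: 0.0609
gripper_force: 0.7
0.0 [[266, 267], [333, 219]] 0.1 [[262, 276], [334, 224]] 0.2 [[257, 283], [336, 226]] 0.3 [[252, 289], [337, 226]] 0.4 [[245, 291], [339, 223]] 0.5 [[236, 290], [342, 215]] 0.6 [[225, 283], [345, 201]] 0.7 [[212, 268], [348, 180]] 0.8 [[195, 240], [352, 150]] 0.9 [[173, 195], [356, 110]] 1.0 [[150, 127], [360, 59]] 1.1 [[128, 36], [363, 0]] 
265 223 222 222 222 223 222 220 127 125 125 125 127 128 130 118 132 131 133 133 129 134 134 135 136 131 138 137 85 23 26 23 25 25 25 25 23
330 223 223 222 222 222 222 219 130 126 127 127 130 131 132 97 25 25 26 27 28 31 134 152 150 147 144 143 141 140 139 122 31 33 32 31 30
7.3667 [0.5446 0.2256 0.1217] [-1.73 -1.42 -0.67]
```

```bash
cat > cor.py <<'E'
import sys
sys.argv=[sys.argv[0],sys.argv[1],'1']
import io,contextlib
with contextlib.redirect_stdout(io.StringIO()): exec(open('lip.py').read())
for th in np.arange(0,.75,.1):
    print(round(th,1),[np.round(wproj(H+y*ey-(r*np.cos(th)-h*np.sin(th))*ex+np.array([0,0,r*np.sin(th)+h*np.cos(th)]))).astype(int).tolist() for r,y,h in((.138,-.077,.004),(.138,-.077,-.004),(.138,.077,.004),(.166,-.022,-.003))],end=' ')
print()
gs=cv2.blur(g,(1,5))
for v in(195,205,212): print(v,'L',' '.join(f'{x:.0f}' for x in gs[v,80:200:4]),'| R',' '.join(f'{x:.0f}' for x in gs[v,340:460:4]))
print('lip row 270',' '.join(f'{x:.0f}' for x in gs[270,240:340:3]))
E
python3 cor.py w11
```

```text
0.0 [[382, 221], [380, 218], [119, 222], [284, 265]] 0.1 [[387, 225], [384, 223], [107, 225], [281, 274]] 0.2 [[393, 227], [389, 226], [94, 227], [278, 282]] 0.3 [[399, 226], [395, 227], [80, 226], [275, 288]] 0.4 [[407, 221], [402, 225], [64, 223], [270, 292]] 0.5 [[416, 212], [410, 218], [46, 215], [265, 291]] 0.6 [[426, 197], [420, 207], [27, 203], [258, 285]] 0.7 [[437, 175], [431, 189], [7, 187], [249, 272]] 
195 L 112 108 120 121 122 121 122 121 122 122 123 123 122 123 123 123 124 123 123 123 124 123 124 123 123 123 124 124 124 124 | R 126 126 127 127 127 126 125 126 127 127 127 127 128 127 128 127 51 25 25 26 55 48 62 63 63 64 62 63 62 63
205 L 112 98 122 123 122 123 123 123 123 123 123 123 123 124 123 124 124 125 124 124 124 124 124 124 124 124 124 125 126 124 | R 130 130 129 130 129 130 130 131 130 130 131 131 131 131 131 131 62 25 25 28 65 42 63 65 63 63 62 64 63 63
212 L 114 111 122 123 123 123 123 122 122 123 123 125 124 123 124 124 125 124 125 125 125 125 126 126 126 125 125 127 126 127 | R 133 132 132 133 132 133 134 133 133 134 133 134 133 134 133 133 70 25 24 25 61 42 64 63 64 64 64 64 62 63
lip row 270 133 135 134 134 134 135 135 135 136 133 138 126 100 34 26 23 23 25 25 26 25 24 23 26 24 25 109 146 148 148 148 150 149 151
```

```bash
sed -i 's/^for v in.*/w=cv2.blur(g,(1,9));v=int(wproj(H-.130*ex)[1])-6\nfor v in (v,v-10): print(v,"L",[(80+int(i),int(w[v,80+i])) for i in range(0,64,4)],"R",[(370+int(i),int(w[v,370+i])) for i in range(0,60,4)])/;/lip row/d' cor.py
python3 -m inch '[0,-1,-3,0,65, 0,-2,-6.5,0,65, 0,-2.5,-9.5,0,65, 0,-3.5,-13,0,65, 0,-4,-16,0,65, 0,-4.5,-19.5,0,65, 0,-5.3,-22.5,0,65, 0,-5.5,-24,0,65, 0,-5.5,-24,0,65]'
python3 lip.py w12|tail -1; python3 cor.py w12
```

```text
t: 8.12
tool_pos: [0.5447, 0.22, 0.098]
orientation: [-2.332, -2.105, 0.002]
force: [-2.3, -4.1, -0.3]
opening: 0.0603
gripper_force: 2.5
8.1667 [0.5447 0.2201 0.0983] [-2.19 -5.6  -0.51]
0.0 [[390, 221], [387, 217], [96, 222], [278, 270]] 0.1 [[396, 226], [392, 223], [83, 226], [275, 282]] 0.2 [[403, 228], [399, 227], [67, 228], [271, 292]] 0.3 [[412, 227], [406, 228], [49, 227], [266, 300]] 0.4 [[422, 222], [416, 225], [30, 223], [260, 305]] 0.5 [[434, 211], [427, 218], [8, 215], [252, 306]] 0.6 [[449, 192], [440, 204], [-15, 201], [241, 302]] 0.7 [[466, 163], [456, 181], [-39, 182], [227, 287]] 
197 L [(80, 118), (84, 118), (88, 119), (92, 119), (96, 120), (100, 121), (104, 121), (108, 122), (112, 121), (116, 122), (120, 122), (124, 122), (128, 123), (132, 122), (136, 122), (140, 123)] R [(370, 131), (374, 131), (378, 130), (382, 131), (386, 130), (390, 130), (394, 131), (398, 131), (402, 125), (406, 29), (410, 25), (414, 26), (418, 23), (422, 23), (426, 24)]
187 L [(80, 116), (84, 116), (88, 116), (92, 116), (96, 116), (100, 95), (104, 149), (108, 142), (112, 145), (116, 145), (120, 176), (124, 155), (128, 154), (132, 151), (136, 149), (140, 147)] R [(370, 103), (374, 116), (378, 116), (382, 116), (386, 116), (390, 116), (394, 115), (398, 114), (402, 109), (406, 29), (410, 23), (414, 23), (418, 25), (422, 22), (426, 23)]
```

```bash
python3 -m inch '[0,-0.3,-2,0,65, 0,-0.6,-5,0,65, 0,-0.9,-7,0,65, 0,-1,-8,0,65, 0,-1.2,-10,0,65, 0,-1.3,-11.5,0,65, 0,-1.3,-11.5,0,65]'
python3 lip.py w13|tail -1; python3 cor.py w13
```

```text
t: 8.75
tool_pos: [0.5445, 0.2186, 0.0866]
orientation: [-2.332, -2.105, 0.002]
force: [-2.3, -6.1, -1.2]
opening: 0.0605
gripper_force: 3.1
8.8 [0.5446 0.2186 0.0868] [-2.96 -7.14  0.11]
0.0 [[395, 224], [391, 220], [85, 224], [276, 276]] 0.1 [[402, 229], [398, 226], [70, 229], [272, 289]] 0.2 [[410, 232], [405, 231], [52, 231], [268, 300]] 0.3 [[420, 231], [414, 232], [33, 231], [262, 310]] 0.4 [[432, 226], [425, 229], [11, 227], [255, 317]] 0.5 [[447, 214], [438, 222], [-13, 218], [245, 320]] 0.6 [[466, 194], [455, 207], [-38, 204], [231, 317]] 0.7 [[487, 161], [474, 182], [-65, 184], [212, 304]] 
198 L [(80, 118), (84, 119), (88, 119), (92, 121), (96, 120), (100, 121), (104, 121), (108, 122), (112, 122), (116, 121), (120, 122), (124, 123), (128, 122), (132, 123), (136, 123), (140, 123)] R [(370, 131), (374, 131), (378, 130), (382, 131), (386, 131), (390, 131), (394, 131), (398, 131), (402, 131), (406, 81), (410, 24), (414, 23), (418, 25), (422, 24), (426, 23)]
188 L [(80, 116), (84, 117), (88, 116), (92, 117), (96, 101), (100, 142), (104, 149), (108, 170), (112, 158), (116, 154), (120, 152), (124, 150), (128, 149), (132, 150), (136, 149), (140, 149)] R [(370, 108), (374, 114), (378, 116), (382, 115), (386, 115), (390, 115), (394, 115), (398, 114), (402, 114), (406, 67), (410, 24), (414, 24), (418, 23), (422, 24), (426, 23)]
```

```bash
python3 -m inch '[0,-0.1,-2,0,65, 0,-0.2,-4,0,65, 0,-0.3,-6,0,65, 0,-0.4,-8,0,65, 0,-0.4,-8,0,65]'
python3 lip.py w14|tail -1; python3 cor.py w14; python3 lip.py w14 1 | grep ^265
```

```text
t: 9.22
tool_pos: [0.5445, 0.218, 0.0785]
orientation: [2.332, 2.105, -0.003]
force: [-2.1, -7.1, -0.5]
opening: 0.0603
gripper_force: 3.5
9.2667 [0.5445 0.218  0.0786] [-3.29 -6.88 -1.15]
0.0 [[399, 227], [395, 223], [76, 227], [274, 281]] 0.1 [[407, 233], [402, 230], [60, 232], [270, 295]] 0.2 [[416, 236], [410, 235], [41, 235], [265, 308]] 0.3 [[427, 236], [420, 237], [20, 235], [259, 319]] 0.4 [[441, 231], [433, 234], [-3, 231], [251, 328]] 0.5 [[458, 219], [448, 227], [-28, 222], [239, 333]] 0.6 [[480, 197], [467, 211], [-56, 208], [223, 333]] 0.7 [[506, 162], [490, 184], [-84, 187], [200, 323]] 
200 L [(80, 121), (84, 122), (88, 121), (92, 121), (96, 121), (100, 121), (104, 122), (108, 122), (112, 122), (116, 122), (120, 123), (124, 123), (128, 123), (132, 123), (136, 123), (140, 123)] R [(370, 130), (374, 130), (378, 130), (382, 130), (386, 129), (390, 130), (394, 130), (398, 129), (402, 131), (406, 107), (410, 23), (414, 26), (418, 23), (422, 24), (426, 23)]
190 L [(80, 113), (84, 112), (88, 114), (92, 110), (96, 93), (100, 142), (104, 150), (108, 146), (112, 144), (116, 142), (120, 140), (124, 140), (128, 140), (132, 139), (136, 138), (140, 141)] R [(370, 120), (374, 112), (378, 116), (382, 115), (386, 115), (390, 114), (394, 115), (398, 114), (402, 114), (406, 96), (410, 23), (414, 24), (418, 24), (422, 23), (426, 24)]
265 219 218 218 218 218 218 189 181 116 128 129 126 126 125 124 119 132 131 131 129 125 130 128 126 128 124 128 119 22 21 24 23 23 23 23 23
```

```bash
python3 -m inch '[0,0,-1.5,0,65, 0,-0.1,-3,0,65, 0,-0.1,-4.5,0,65, 0,-0.1,-4.5,0,65]'
python3 lip.py w15|tail -1; python3 cor.py w15|cut -c1-290
python3 -m inch '[0,0,-1.5,0,65, 0,0,-3,0,65, 0,0,-4.5,0,65, 0,0,-4.5,0,65]'
python3 lip.py w16|tail -1; python3 cor.py w16
```

```text
t: 9.6
tool_pos: [0.5444, 0.2178, 0.074]
orientation: [2.332, 2.105, -0.003]
force: [-2.0, -7.0, -1.1]
opening: 0.0603
gripper_force: 3.7
9.65 [0.5444 0.2178 0.0741] [-3.45 -8.17 -0.88]
0.0 [[401, 229], [397, 225], [71, 229], [273, 285]] 0.1 [[409, 235], [405, 232], [54, 234], [269, 299]] 0.2 [[419, 239], [413, 237], [35, 237], [264, 313]] 0.3 [[431, 239], [424, 240], [13, 237], [257, 325]] 0.4 [[446, 234], [437, 238], [-11, 233], [248, 335]] 0.5 [[465, 222], [454, 230], 
202 L [(80, 120), (84, 121), (88, 121), (92, 121), (96, 121), (100, 121), (104, 121), (108, 122), (112, 122), (116, 123), (120, 123), (124, 122), (128, 122), (132, 123), (136, 123), (140, 124)] R [(370, 129), (374, 128), (378, 128), (382, 129), (386, 128), (390, 129), (394, 129), (398, 129
192 L [(80, 112), (84, 112), (88, 112), (92, 102), (96, 125), (100, 134), (104, 136), (108, 136), (112, 133), (116, 132), (120, 130), (124, 130), (128, 129), (132, 127), (136, 125), (140, 125)] R [(370, 119), (374, 117), (378, 118), (382, 117), (386, 117), (390, 117), (394, 117), (398, 117
t: 9.98
tool_pos: [0.5444, 0.2178, 0.0695
[... 613 characters left out ...]
2, 121), (96, 121), (100, 121), (104, 121), (108, 122), (112, 122), (116, 121), (120, 122), (124, 123), (128, 123), (132, 123), (136, 123), (140, 122)] R [(370, 127), (374, 127), (378, 127), (382, 127), (386, 127), (390, 127), (394, 127), (398, 127), (402, 127), (406, 117), (410, 24), (414, 23), (418, 25), (422, 24), (426, 27)]
194 L [(80, 112), (84, 113), (88, 112), (92, 99), (96, 124), (100, 125), (104, 123), (108, 123), (112, 123), (116, 122), (120, 121), (124, 120), (128, 119), (132, 117), (136, 117), (140, 116)] R [(370, 122), (374, 121), (378, 121), (382, 120), (386, 120), (390, 120), (394, 120), (398, 120), (402, 120), (406, 114), (410, 25), (414, 23), (418, 25), (422, 24), (426, 25)]
```

```bash
for i in 1 ; do python3 -m inch '[0,0,-1,0,65, 0,0,-2,0,65, 0,0,-2,0,65]'|grep -E 'pos|^force'; python3 -m inch '[0,0,-1,0,65, 0,0,-2,0,65, 0,0,-2,0,65]'|grep -E 'pos|^force';python3 -m inch '[0,0,-1,0,65, 0,0,-2,0,65, 0,0,-2,0,65]'|grep -E 'pos|^force'; done; python3 lip.py w17|tail -1; python3 cor.py w17|tail -2; python3 cor.py w17|cut -c1-130|head -1
```

```text
tool_pos: [0.5447, 0.2178, 0.0682]
force: [-3.3, -7.7, 1.8]
tool_pos: [0.5454, 0.2177, 0.0669]
force: [-2.5, -10.1, 4.8]
tool_pos: [0.5459, 0.2177, 0.0653]
force: [-2.6, -9.8, 6.2]
10.8333 [0.5459 0.2176 0.0653] [ -2.07 -10.14   5.89]
206 L [(80, 120), (84, 120), (88, 119), (92, 121), (96, 120), (100, 121), (104, 121), (108, 121), (112, 122), (116, 121), (120, 122), (124, 122), (128, 121), (132, 122), (136, 122), (140, 122)] R [(370, 126), (374, 126), (378, 126), (382, 126), (386, 126), (390, 126), (394, 126), (398, 126), (402, 126), (406, 96), (410, 23), (414, 23), (418, 25), (422, 25), (426, 25)]
196 L [(80, 110), (84, 105), (88, 119), (92, 120), (96, 121), (100, 123), (104, 121), (108, 120), (112, 118), (116, 118), (120, 118), (124, 115), (128, 115), (132, 114), (136, 112), (140, 114)] R [(370, 123), (374, 123), (378, 123), (382, 123), (386, 123), (390, 122), (394, 122), (398, 121), (402, 121), (406, 101), (410, 21), (414, 22), (418, 24), (422, 23), (426, 23)]
0.0 [[403, 234], [398, 229], [58, 234], [268, 292]] 0.1 [[411, 242], [406, 238], [40, 240], [263, 308]] 0.2 [[422, 246], [416, 244
```

The vertical force changed sign, so the lid is seated. Draw the finger out forward, rise, shut the hand, then look from beside the knob.

```bash
python3 -m inch '[0,-5,0,0,65, -1,-12,0,0,65, -2,-22,0,0,65, -2,-22,35,0,65, -2,-22,70,0,40, -2,-22,105,0,10,-2,-22,105,0,0,-2,-22,105,0,0]'
python3 -m inch '[-35,10,0,0,0, -70,20,0,0,0, -105,35,0,0,0, -143,58,0,0,0, -143,58,0,0,0,-143,58,0,0,0]'
python3 - <<'E'
from h import *
s=robot.read_state();p,rv=s['tool_pos'],s['orientation'];print(p,s['force'],s['opening'])
c=snap('top','top20');c2=snap('wrist','w20');
im=c2['image'];g=cv2.cvtColor(im,6)
m=np.load('pics/w20.npz');K=m['K'];M=m['mount'];R=Ro.from_rotvec(rv).as_matrix()
def wproj(P):
    c=M[:3,:3].T@(R.T@(P-p)-M[:3,3]);a=np.arctan2(np.hypot(*c[:2]),c[2]);d=c[:2]/np.hypot(*c[:2]);return K[:2,2]+K[0,0]*a*d
u,v=wproj(np.array([.437,.252,.1235]));print('knob pred',u,v)
u,v=int(u),int(v);b=(g[v-60:v+60,u-60:u+60]<40).astype(np.uint8) if v>60 else None
for r in range(max(0,v-44),min(480,v+48),4): print(r,' '.join(f'{x:3d}' for x in g[r,u-48:u+52:4]))
E
```

```text
t: 11.5
tool_pos: [0.5451, 0.1968, 0.1727]
orientation: [2.33, 2.103, 0.01]
force: [-0.5, 0.0, -1.1]
opening: 0.0383
gripper_force: 0.0
t: 12.0
tool_pos: [0.3977, 0.2552, 0.1677]
orientation: [-2.328, -2.108, 0.003]
force: [1.3, -0.3, -0.0]
opening: 0.0011
gripper_force: 0.0
[0.39766774 0.25517116 0.16765028] [ 1.29630373 -0.26759859 -0.02034647] 0.0010589482421779286
knob pred 382.23227062240085 259.8478149465862
215  26  28  29  27  28  27  28  36 132 139 142 142 141 140 140 140 139 142 139 139 137 139 138 139 137
219  30  29  28  27  29  25  22  35 129 155 156 152 156 155 154 152 154 154 153 155 154 154 153 153 152
223  29  25  28  25  26  28  31  25  30 157 158 157 158 158 160 157 156 157 156 154 156 155 155 154 157
227  29  27  32  29  27  23  28  25  29 151 149 149 150 149 151 148 150 149 146 146 149 146 148 148 147
231  27  24  22  22  26  31  28  28  36 153 154 153 152 153 151 153 153 153 153 141 116 118 118 119 140
235  30  24  29  29  28  29  26  28  44 156 154 153 152 153 154 153 153 153 154 119  99 127 123 121 122
239  25  26  31  29  30  28  24  26  93 135 134 137 133 13
[... 1009 characters left out ...]
  77 120 125 126 127  73  31  29  28  30  29  27  26  24  25  29  26  29  25
283 107 107 107 106  34  70 118 122 130 132 132 115  29  29  28  26  25  26  28  30  27  30  27  27  24
287 107 106 106 106  35  87 119 130 115 109 112 112  62  27  26  26  30  29  27  26  26  24  26  27  28
291 107 107 107 108  88  94 122  97 120 170 174 146 103  31  29  31  28  26  28  31  28  29  27  30  25
295 106 107 107 110 107  59  94 142 204 203 204 205 196  43  31  29  32  29  29  23  25  26  25  32  27
299 106 106 107 107 105  53  98 203 204 204 204 204 205 116  29  29  29  26  25  23  29  26  24  28  26
303 108 105 107 106 104  94 129 206 204 202 204 202 203 143  27  26  29  32  25  27  31  27  25  22  28
```

```bash
python3 - <<'E'
from h import *
s=robot.read_state();p,rv=s['tool_pos'],s['orientation'];print(s['t'],p)
for q in((380,255),(380,258)): print(wpt('w20',p,rv,*q,.1235))
im=cv2.imread('pics/top20.png');c=np.load('pics/top20.npz')
u,v=proj(c,[.437,.256,.1235]);print(u,v);u,v=int(u),int(v)
g=cv2.cvtColor(im,6)
for r in range(v-6,v+7):print(r,g[r,u-8:u+9])
E
```

```text
12.1 [0.39997117 0.25425823 0.16836717]
[0.43826256 0.25392685 0.1235    ]
[0.43817208 0.25202648 0.1235    ]
276.8373965754773 249.13106258743338
243 [248 247 247 246 245 246 243 245 242 241 241 241 240 237 235 235 239]
244 [247 247 246 245 246 244 244 242 241 240 238 237 236 235 232 233 232]
245 [245 246 244 244 243 241 241 240 239 237 238 236 233 231 231 230 230]
246 [245 244 243 242 240 241 239 239 236 234 233 232 233 230 229 227 228]
247 [242 243 241 240 239 238 236 236 234 234 232 231 229 228 225 225 225]
248 [240 242 239 237 239 234 232 234 233 230 229 230 230 226 225 228 223]
249 [240 238 236 235 232 233 232 231 229 226 226 225 227 226 224 224 218]
250 [238 236 235 232 232 231 230 229 229 229 226 224 222 222 219 219 216]
251 [235 233 234 232 231 229 228 228 225 223 222 223 220 216 214 212 211]
252 [233 229 229 227 227 225 227 225 222 220 217 218 215 212 210 203 203]
253 [232 229 229 228 227 226 222 221 220 218 216 211 207 204 202 197 194]
254 [229 227 225 225 223 220 220 218 215 212 207 205 206 200 197 194 187]
255 [227 225 224 221 219 218 212 211 209 206 201 201 198 192 187 182 178]
```

```bash
python3 -m inch '[0,3,-20,0,0, 0,3,-40,0,0, 0,3,-56,0,0, 0,3,-56,0,0]'|grep -E '^t:|pos|^force'
python3 -m inch '[3,0,0,0,0, 6,-0.5,0,0,0, 9,-1,0,0,0, 12,-1,0,0,0, 15,-1.5,0,0,0, 15,-1.5,0,0,0]'|grep -E '^t:|pos|^force'
python3 -m inch '[3,0,0,0,0, 6,-0.5,0,0,0, 9,-1,0,0,0, 12,-1,0,0,0, 12,-1,0,0,0]'|grep -E '^t:|pos|^force'
cat > k.py <<'E'
import sys
from h import *
s=robot.read_state();p,rv=s['tool_pos'],s['orientation'];snap('wrist',sys.argv[1])
m=np.load('pics/'+sys.argv[1]+'.npz');K=m['K'];M=m['mount'];R=Ro.from_rotvec(rv).as_matrix()
def wproj(P):
    c=M[:3,:3].T@(R.T@(P-p)-M[:3,3]);a=np.arctan2(np.hypot(*c[:2]),c[2]);d=c[:2]/np.hypot(*c[:2]);return K[:2,2]+K[0,0]*a*d
k0=np.array([.438,.2535,.1235])
for t in(0,.011,.022):print(t,wproj(k0+t*np.array([.995,-.104,0])).round())
g=cv2.cvtColor(cv2.imread('pics/'+sys.argv[1]+'.png'),6)
u,v=wproj(k0+.011*np.array([.995,-.104,0])).astype(int)
for r in range(v-30,min(480,v+34),5): print(r,'|',u-60,' '.join(f'{x:3d}' for x in g[r,u-60:u+72:4]))
E
python3 k.py w21
```

```text
t: 12.43
tool_pos: [0.3987, 0.2555, 0.109]
force: [-0.5, -0.1, -0.3]
t: 12.93
tool_pos: [0.416, 0.2562, 0.1138]
force: [0.3, 0.1, 0.6]
t: 13.35
tool_pos: [0.4274, 0.2551, 0.1132]
force: [-0.5, 0.8, 0.9]
0 [340. 302.]
0.011 [364. 301.]
0.022 [387. 301.]
271 | 303  25  32  25  24  31  33  34 142 140 142 138 135 135 136 136 135 136 135 134 135 134  83 144 146 145 143 142 146  38  51 106 116 126
276 | 303  97  99  75  22  80  97  98  97 113 133 146 147 119  90 148 148 147 146 145 145 145 122 143 148 143 143 145 146 139 142 142 141 118
281 | 303  96  99  70  20  77  98  98  97  99  97  96 114   8   0   8  67 142 141 143 142 141 124 145 148 147 144 146 151 142 145 144 143 126
286 | 303  99  96  64  19  68  99  99  99  97  97  98  96   8  11  13   8  98 133 132 131 132 126 144 150 145 142 146 146 119 119 126 122 113
291 | 303  98 100  59  15  67  98 100  97  99  99  97  97  33  16  29  19   5  26  24  27  45 128 143 148 145 142 145 122  27  86 122 124 125
296 | 303  97  95  50  16  64  97 100  97  97  99  98  97  91  43  45  37  33  21  27  15  25 137 147 148 146 140 148 104  23  30  51  41
[... 298 characters left out ...]
  22  55  41  21  58  47  15  23  18  13  20  20  12  20  20  15  23  19  18  21  19  23  22  17  20  15  21  21  20  18  20  14  19
316 | 303  21  55  38  17  52  45  23  19  20  12  21  15  16  19  19  17  10  20  14  19  20  20  19  20  21  17  20  19  20  20  20  23  24
321 | 303  22  49  34  21  46  37  19  22  16  19  14  18  17  17  19  19  22  15  15  22  20  18  19  15  18  17  20  26  12  18  18  18  21
326 | 303  16  51  36  23  36  42  24  21  14  19  19  13  21  19  24  20  23  23  19  16  18  19  12  20  23  20  22  10  21  21  18  17  19
331 | 303  18  65  56  19  55  59  20  18  23  21  22  21  20  23  20  14  18  18  23  16  15  19  16  23  20  18  12  18  21  14  24  21  14
```

```bash
python3 -m inch '[3,0,0,0,0, 6,-0.5,0,0,0, 8,-1,0,0,0, 10,-1,0,0,0, 10,-1,0,0,0]'|grep -E '^t:|pos|^force'
python3 -m inch '[1,0,0,0,0, 2,0,0,0,0, 2,0,0,0,0]'|grep -E '^t:|pos|^force'
python3 -m inch '[1,0,0,0,0, 2,0,0,0,0, 2,0,0,0,0]'|grep -E '^t:|pos|^force'
python3 k.py w22|head -9
```

```text
t: 13.82
tool_pos: [0.4373, 0.254, 0.1131]
force: [-0.9, 0.4, -0.8]
t: 14.07
tool_pos: [0.439, 0.254, 0.1131]
force: [-1.4, -1.2, -1.0]
t: 14.32
tool_pos: [0.4407, 0.254, 0.113]
force: [-2.6, -1.0, 2.0]
0 [311. 303.]
0.011 [335. 303.]
0.022 [359. 302.]
272 | 275  24  21  26  26  27  26  21  45 127 130 136 129 124 131 138 136 134 134 133 133 132 131 113 140 142 140 137 141 143  29  27  89 113
277 | 275  22  23  22  31  68  96  94  93  93  75  68  78  97  95  94  97 104 145 146  99  93 146 130 141 144 144 138 142 142 140 140 138 138
282 | 275  27  23  63  96  96  97  95  96  92  68  74  73  95  91  95  96  97  96  75   4  12  11  94 142 142 141 140 141 149 136 137 136 140
287 | 275  21  23  93  94  96  95  95  92  98  60  67  70  95  95  96  95  95  94  95   6  13   8  14 129 142 143 139 144 140 116 113 122 126
292 | 275  19  57  96  94  97  98  94  96  95  60  13  66  95  96  94  96  94  96  95  42  17  27  17  57 142 142 135 143 107  27  45 109 121
297 | 275  30  87  96  94  97  96  95  95  96  48  38  63  95  96  96  95  98  96  98  92  44  44  37  28 140 142 138 142  88  25  27  50  55
```

```bash
for k in 1; do python3 -m inch '[0.5,0,0,0,0, 1,0,0,0,0, 1,0,0,0,0,1,0,0,0,0]'|grep -E '^t:|pos|^force'
python3 -m inch '[0.5,0,0,0,0, 1,0,0,0,0, 1,0,0,0,0,1,0,0,0,0]'|grep -E '^t:|pos|^force'; done; python3 k.py w23|sed -n 3,9p
```

```text
t: 14.7
tool_pos: [0.4411, 0.2541, 0.1129]
force: [-6.9, -1.1, 2.7]
t: 15.03
tool_pos: [0.4413, 0.2541, 0.1127]
force: [-9.0, -0.8, 4.2]
0.022 [358. 303.]
273 | 273  26  27  19  20  20  26  26  45 108 106 137 135 106 107 125 135 132 119 116 117 120 122  92 141 144 141 140 140 141  56  39  72 106
278 | 273  23  24  26  28  77  92  92  98  94  96  32  30  94  96  95  95  97 116 142  97  68 130 124 140 145 140 139 139 143 141 142 141 140
283 | 273  24  26  27  94  95  94  96  96  95  95  30  27  98  95  94  95  96  96  94   7  10   4  29 137 141 142 140 140 144 135 137 136 139
288 | 273  21  22  69  94  94  95  94  95  96  96  33  24  95  96  95  95  98  95  95  61  13  13   4  74 147 144 138 141 140 100  97 109 118
293 | 273  52  22  93  93  94  96  95  95  95  94   8  17  96  95  93  93  94  94  95  95  21  35  17  19 144 140 140 143 138  26  22  96 119
298 | 273  93  58  95  95  91  95  96  94  96  92  23  15  96  92  94  96  95  96  96  96  65  42  36  33 130 142 136 141 136  23  20  32  36
```

The bolt has reached its stop: force rises with no further travel, and the knob has moved about 22 mm. Withdraw and check against the first top view.

```bash
python3 -m inch '[-6,0,0,0,0, -15,1,0,0,0, -30,3,0,0,0, -30,3,35,0,0, -30,3,70,0,0, -55,20,100,0,0, -80,50,120,0,0, -100,90,140,0,0,-110,130,140,0,0,-110,130,140,0,0]'|grep -E '^t:|pos|^force'
python3 -m inch '[-30,30,0,0,0, -60,60,0,0,0,-60,60,0,0,0,-60,60,0,0,0]'|grep -E '^t:|pos|^force'
python3 - <<'E'
from h import *
c=snap('top','top30');a=cv2.imread('pics/top0.png').astype(int);b=c['image'].astype(int)
for n,(u,v) in dict(tin=(325,240),vial=(302,251),bottle=(160,233),teal=(300,210),teal2=(202,227),tin2=(410,233),cr=(448,223),tongs=(485,262)).items():
    print(n,np.abs(a-b)[v-9:v+10,u-9:u+10].mean().round(1))
k0=np.array([.438,.2535,.1235]);g=cv2.cvtColor(c['image'],6)
for t in(0,.022):
    u,v=proj(c,k0+t*np.array([.995,-.104,0]));print(t,u,v);u,v=int(round(u)),int(round(v));print(g[v-4:v+5,u-5:u+6])
E
```

```text
t: 15.92
tool_pos: [0.3312, 0.3892, 0.2558]
force: [-0.5, 1.1, -0.5]
t: 16.25
tool_pos: [0.2713, 0.4452, 0.253]
force: [0.2, -1.1, -1.4]
tin 1.5
vial 3.3
bottle 2.7
teal 2.6
teal2 2.8
tin2 1.5
cr 2.0
tongs 3.4
0 277.71802276637294 248.76669612921847
[[179 189 186 180 182 190 188 182 183 155  87]
 [175 188 186 182 185 179 182 184 194 138  59]
 [180 183 187 182 180 181 181 183 196 127  52]
 [177 183 184 183 180 185 182 186 196 130  61]
 [183 187 188 177 183 184 187 190 199 120  46]
 [193 187 183 194 214 200 196 202 206 129  42]
 [153 137 182 170 154 143 141 143 149  92  46]
 [108  99 186 124  33  37  31  48  55  49  52]
 [203 211 241 149  36  51  56  48  52  50  55]]
0.022 278.47747331780425 241.07625363840495
[[179 165 181 187 186 195 192 193 194 198 193]
 [179 180 185 179 174 190 197 201 200 203 156]
 [179 184 187 184 180 167 144 136 162 202 140]
 [179 181 183 189 164 108  70  52  80 168 131]
 [181 181 184 187 146  78  67  76  42 181 138]
 [179 183 184 188 177 122  71  56  43 164 124]
 [180 181 185 185 186 147 120  95 111 149 100]
 [180 183 186 184 182 174 175 153 155 166 100]
 [179 189 186 180 182 190 188 182 183 155  87]]
```

```bash
python3 -c "
from plant import job
print(job.close_job())"
```

```text
the job is handed in; nothing more can be done
None
```

I tipped the lid, caught it on a finger at about 1 rad, lowered it shut on that finger, and pushed the bolt to its end stop; the job was handed in at about 16 s, with the tins, vial, bottle, tongs and spare crucible unmoved in the last top view. I did not look at the crucibles inside the closed chest.

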